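# Sanding block from the tilt-out bin

### The job

Tilt the widest of the three tilt-out bins fully forward by the rod across its top, take out the cork sanding block standing in it and put it down in the open aluminium tray. Leave the bin tilted open.

Things in the scene. Friction and masses are not known exactly. Their poses are not given: they have to be found in the camera images.
- wide_bin (a joint): Tilt (rad) of the widest (housing 140 mm; the other two 100 mm) of three grey tilt-out bins in a row, in any order. 0 = closed, front upright; grows as it tilts to the robot side; stop at 0.85. Holds any tilt; 3 to 6 N at the rod moves it. Pivot line 18 mm, housing tops 158 mm, closed rods of all bins up to 194 mm above the table. Housing front edge 24 mm behind the closed rod.
- wide_bin_rod (a point): Middle of the bin's pull rod: level steel bar, 12 mm thick, 118 mm long, on 8 mm uprights at its ends; open for 90 mm below, down to the front panel. Frame turns with the bin: closed, x points into the housing, away from the robot, y along the rod, z up, rod 188 mm above the table. Pivot line along y at x +2, z -170 mm in this frame: the rod swings down towards the robot on a 170 mm arc.
- block: Cork box, 30 (x) by 46 (y, along the rod) by 115 mm (z), 0.07 to 0.14 kg, origin at its centre; stands loose on end in the wide bin, under the housing top. With the bin at its stop it leans some 49 degrees to the robot side on the front panel, its upper 45 mm above the panel, 25 mm or more free beside its 46 mm faces: grip these near the top, tool straight down, and lift straight up.
- tray: Open rectangular aluminium tray, fixed, 190 mm (x) by 140 mm (y) by 40 mm high, walls and floor 4 mm; origin at the centre of its underside, on the table. It stands to the left or to the right of the bins; an orbital sander stands on the other side.
There are look-alikes about, which are no part of the job. Leave any purple or white look-alike of the block alone. Several things have the shape of the tray; the one meant has the colours described above.

How it is judged:
By the outcome, as a careful person would: the job done as asked, in the order asked, and still so for the second after the job is handed in, with the robot touching nothing.
It also fails if it takes over 61 s, if anything falls off the work surface, if the arm or the gripper's body presses on something with over 40 N, if the wrist force passes 120 N, or if a joint passes its speed limit or range.

### The arm

A 6-joint arm with a two-finger parallel gripper is mounted at the origin on the work surface. World frame = base frame: x ahead of the robot, y to its left, z up, the work surface at z = 0. Lengths are in m, angles in rad, forces in N, time in s.
With the tool pointing down it reaches from about 0.4 to 0.825 m from the base axis. Payload 7 kg.
Tool frame: the origin (TCP) lies at the very end of the fingers, on their centre line; the grasp point (between the pads) lies 19 mm behind it; z points along the fingers, y is the line along which they close (so a half turn about z gives the same grasp; the last joint's range is limited). The gripper opens to 88 mm and grips with 3 to 60 N. Pads are 19 mm wide; open, the fingers measure 130 mm over their backs; the gripper's body (78 mm by 193 mm) begins 47 mm behind the grasp point.
Start: joints at [1.389, 0.359, 0.012, 0, -1.224, -0.288], TCP at [0.306, 0.602, 0.227] pointing down, gripper open.
Joint ranges: [-3.07, 3.07], [-1.43, 2.12], [-1.02, 1.25], [-3.03, 1.67], [-3.05, -0], [-3.03, 3.03]. Speed limits (rad/s): [2.39, 2.39, 3.01, 3.14, 3.14, 3.14].

### API

Orientations are given as a unit quaternion [x, y, z, w].
In Python, from workcell import get_obs, read_camera, job gives the robot as it stands.
- The arm moves only by the tool jog_arm, never from a script. Its argument "deltas" is a list that holds one entry, the list of rows, each a list of 7 numbers: the turn, a rotation vector about the world's x, y, z in units of 5 degrees (1.0 is 5 degrees), then the shift along the world's x, y, z in units of 30 mm (1.0 is 30 mm), then the closure, from 0 (fully open) to 1 (shut). A call has 1 to 5 rows; each row is the pose to reach, as a shift and turn from the pose commanded when the call began; what a row does not reach only later rows make up. A row lasts 1/8 s, in which the tool goes at most 62.5 mm and 10.7 degrees, less where a joint would pass 70% of its speed; a pose out of reach is approached as far as the arm can. A call with a gripper value outside its range is refused whole. The fingers move at their own pace and stop on an object; "newtons" is the grip in N (left out, the last holds). Time passes only in rows, so rows that repeat a pose let the fingers close. It gives the time, the measured TCP pose, the force, the opening and the grip force at its end, in the units of the state.
- get_obs(): the state, without advancing time (a new reading comes with each control period).
- read_camera(name): name is "side" or "top"; returns a dict with "pixels" (384x512x3 uint8, blue, green, red), "fx", "fy", "cx", "cy" (pixels), "k1" (the pictures are not rectified: a ray, as slopes to the right and down, at radius r is drawn at 1 + k1 r^2 times it, then the intrinsics apply), "extrinsics" (4x4, takes a point from world to camera coordinates). Camera axes: x right, y down, z forward; pixel columns grow to the right and rows downward; lengths in m; the calibration is good to about 2 mm. A picture is of the moment at which its call begins. There is no depth.
- job.close_job(): hands the job in; it is judged then, once.
The state is a dict: "time_s": time; "qpos": joint angles; "joint_velocities": joint speeds; "tau": joint torques, N m; "ee_pos": TCP position; "tool_rot": TCP orientation; "contact_force": force on the tool from outside, world axes, zero at the start; "ft_torque": the same for the moment, N m; "grip_width": finger opening in m; "gripper_force": force on a finger pad.
Only numpy, scipy, OpenCV 4.12 (cv2) and the standard library are available. Lean on these libraries where they do the work, as an engineer would, in place of code of your own. Each camera call takes 0.05 s, during which the arm holds its last target. There are 200 camera calls.

## Working session

There is one attempt and no reset: what is moved stays moved. The work goes in short steps, Python scripts to look and compute and a tool call to move; the robot and the scene stay as the last step left them, time stands still between calls to the robot, and variables do not carry over. Pictures are saved under pics/ and viewed, at most 10 in all, crops included, and the job is handed in when it is done.

Besides the shell and the picture viewer there is one more tool, called as name(argument=value, ...), one argument or row to a line, values as JSON. jog_arm: Moves the arm, as the interface text tells. Its arguments: {"type":"object","properties":{"deltas":{"type":"array","items":{"type":"array","items":{"type":"array","items":{"type":"number"}}}},"newtons":{"type":"number"}},"required":["deltas"]}

```bash
mkdir -p pics; ls; cat > h.py <<'E'
import numpy as np, cv2
from workcell import get_obs, read_camera
def snap(n,f=None):
    c=read_camera(n); 
    if f: cv2.imwrite('pics/'+f,c['pixels'])
    return c
def ray(c,u,v):
    x=np.array([(u-c['cx'])/c['fx'],(v-c['cy'])/c['fy']]); y=x.copy()
    for _ in range(30): y=x/(1+c['k1']*(y@y))
    E=np.array(c['extrinsics']); R,t=E[:3,:3],E[:3,3]
    return -R.T@t, R.T@np.array([*y,1.])
def plane(c,u,v,z):
    o,d=ray(c,u,v); return o+d*(z-o[2])/d[2]
def tri(c1,p1,c2,p2):
    (o1,d1),(o2,d2)=ray(c1,*p1),ray(c2,*p2)
    s=np.linalg.lstsq(np.c_[d1,-d2],o2-o1,rcond=None)[0]
    a,b=o1+s[0]*d1,o2+s[1]*d2
    return (a+b)/2,np.linalg.norm(a-b)
def proj(c,P):
    p=np.array(c['extrinsics'])@np.array([*P,1.]); x=p[:2]/p[2]; x=x*(1+c['k1']*(x@x))
    return np.array([c['fx']*x[0]+c['cx'],c['fy']*x[1]+c['cy']])
E
python3 - <<'E'
from h import *
a=snap('top','top0.png');b=snap('side','side0.png')
for c in(a,b): print(np.round(c['extrinsics'],3).tolist(),c['fx'],c['k1'],ray(c,256,192)[0])
print(get_obs())
E
```

```text
pics
[[-0.013, -1.0, -0.027, 0.021], [-0.984, 0.018, -0.18, 0.495], [0.18, 0.024, -0.983, 1.144], [0.0, 0.0, 0.0, 1.0]] 355.97605676401696 -0.025339815956736577 [ 0.28041467 -0.01554251  1.21477789]
[[0.971, -0.239, 0.005, -0.473], [-0.146, -0.612, -0.778, 0.148], [0.189, 0.754, -0.629, 1.025], [0.0, 0.0, 0.0, 1.0]] 357.40868343859006 -0.09896792459792457 [ 0.2876416  -0.79559586  0.76209745]
{'time_s': 0.1, 'qpos': array([ 1.38913057e+00,  3.59338890e-01,  1.11798046e-02, -2.99408820e-04,
       -1.22415483e+00, -2.88093160e-01]), 'joint_velocities': array([-0.00091881, -0.00050295,  0.00039967, -0.00062085,  0.0006237 ,
        0.00067532]), 'tau': array([-1.69140367e-03, -5.84164810e+01,  2.93749845e+01,  7.01539323e+00,
        1.01023683e-02, -5.35058905e-05]), 'ee_pos': array([0.30538577, 0.60147197, 0.22571553]), 'tool_rot': array([ 9.72530249e-01, -2.32775256e-01, -1.00202753e-04,  7.65207341e-04]), 'contact_force': array([-0.48160614, -0.48421672, -0.13586418]), 'ft_torque': array([ 0.0090185 , -0.01456789,  0.05084883]), 'gripper_force': 0.0, 'grip_width': 0.08790233961961255}
```

View pics/top0.png

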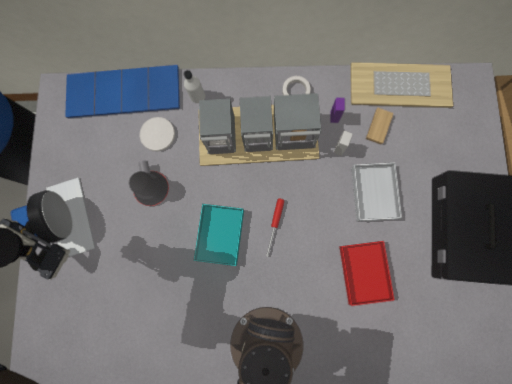

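View pics/side0.png

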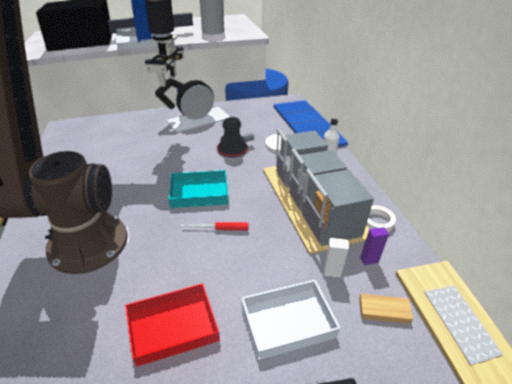

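The top view shows the three bins at about (217,125), (257,125) and (297,122), and the rightmost is the widest. The aluminium tray is at (378,192), with look-alikes in teal (220,235) and red (367,272). The cork block is inside the wide bin at side (322,205). Block look-alikes, as top pixels, are purple (338,110), white (345,140) and a wooden one lying at (380,125). I'll check the choice in a close crop.

```bash
python3 - <<'E'
from h import *
a=cv2.imread('pics/top0.png')[85:215,190:410];b=cv2.imread('pics/side0.png')[120:260,260:400]
a=cv2.resize(a,(780,461),interpolation=cv2.INTER_CUBIC);cv2.imwrite('pics/c1.png',a)
cv2.imwrite('pics/c2.png',cv2.resize(b,(600,600),interpolation=cv2.INTER_CUBIC))
E
```

```text
(no output)
```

View pics/c1.png

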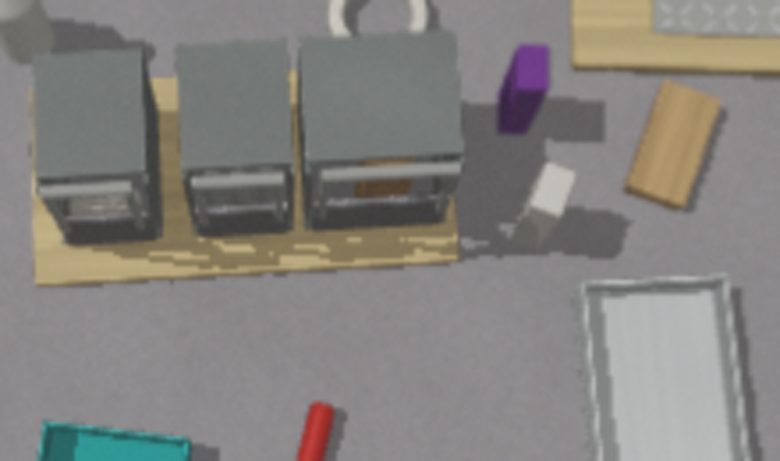

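View pics/c2.png

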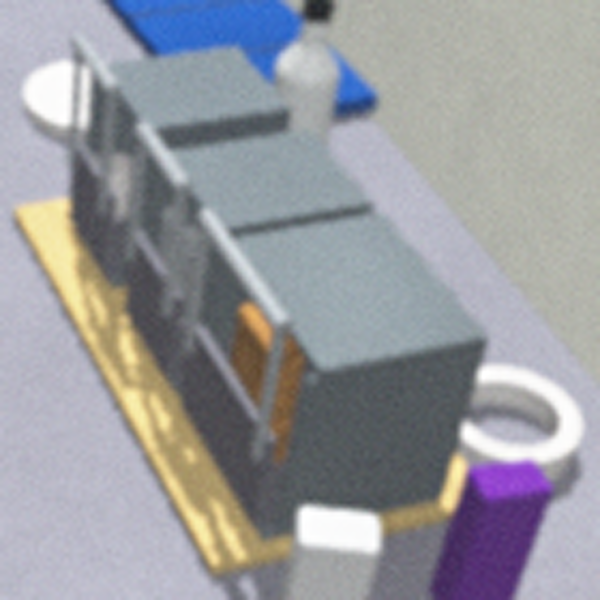

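The crops confirm the choice. The wide bin is on the right, with its rod from crop1 (316,176) to (456,168) and the orange cork block behind and below the rod at crop1 (385,177) and crop2 (265,370). The tray is at the lower right.

```bash
python3 - <<'E'
from h import *
a=snap('top');b=snap('side')
A=lambda u,v:(190+u/3.545-.5+.14,85+v/3.546-.36)
B=lambda u,v:(260+u/4.286-.4,120+v/4.286-.4)
for n,p,q in(('L',A(316,176),B(206,213)),('R',A(457,168),B(284,318))):
    print(n,plane(a,*p,.190),plane(b,*q,.190),tri(a,p,b,q))
H=[plane(a,*A(*p),.158) for p in((300,40),(455,33),(463,155),(300,162))]
print('housing',np.round(H,3),[np.linalg.norm(H[i]-H[i-1]) for i in range(4)])
# block mask
for n,c in(('top',a),('side',b)):
    hsv=cv2.cvtColor(c['pixels'],cv2.COLOR_BGR2HSV); m=cv2.inRange(hsv,(5,110,40),(18,255,255))
    k,l,s,ce=cv2.connectedComponentsWithStats(m)
    for i in range(1,k):
        if s[i,4]>15: print(n,s[i],ce[i])
# tray: bright grey
hsv=cv2.cvtColor(a['pixels'],cv2.COLOR_BGR2HSV); sub=hsv[155:230,345:412]
m=cv2.inRange(sub,(0,0,165),(179,40,255))
m=cv2.morphologyEx(m,cv2.MORPH_CLOSE,np.ones((5,5)))
cs=max(cv2.findContours(m,0,2)[0],key=cv2.contourArea); r=cv2.minAreaRect(cs)
box=cv2.boxPoints(r)+[345,155]; print('tray px',box)
for z in(.04,.004):
    P=np.array([plane(a,*p,z) for p in box]); print(z,np.round(P,3).tolist(),np.round([np.linalg.norm(P[i]-P[i-1]) for i in range(4)],3),P.mean(0))
E
```

```text
L [ 0.64003125 -0.04770698  0.19      ] [ 0.64109437 -0.05257683  0.19      ] (array([ 0.64231087, -0.04800801,  0.1863051 ]), np.float64(0.0018879482833035518))
R [ 0.64456371 -0.16742927  0.19      ] [ 0.64744144 -0.16414354  0.19      ] (array([ 0.64463963, -0.16728193,  0.19267236]), np.float64(0.0019731540305010426))
housing [[ 0.779 -0.037  0.158]
 [ 0.783 -0.176  0.158]
 [ 0.668 -0.178  0.158]
 [ 0.664 -0.035  0.158]] [np.float64(0.11486353953320526), np.float64(0.13870534761486789), np.float64(0.11488130962908676), np.float64(0.1430169457978794)]
top [496  76  16  99 946] [505.83086681 113.39957717]
top [  5  94  32   7 172] [21.93604651 96.56976744]
side [315 191   8  22 101] [318.41584158 200.30693069]
side [324 200   6  22  71] [326.46478873 210.66197183]
side [361 302  51  21 202] [385.71287129 316.2970297 ]
tray px [[353.89587879 164.59072113]
 [394.73917389 160.63814545]
 [400.22268295 217.30103302]
 [359.3793869  221.2536087 ]]
0.04 [[0.58, -0.304, 0.04], [0.591, -0.443, 0.04], [0.399, -0.445, 0.04], [0.388, -0.31, 0.04]] [0.192 0.139 0.193 0.135] [ 0.48929045 -0.37555043  0.04      ]
0.004 [[0.589, -0.313, 0.004], [0.601, -0.456, 0.004], [0.402, -0.458, 0.004], [0.391, -0.319, 0.004]] [0.198 0.143 0.198 0.139] [ 0.49569126 -0.38658254  0.004     ]
```

jog_arm(
  deltas=[
    [[0,0,0,0,0,1.5,0],[0,0,0,0,0,2.5,0],[0,0,0.4,0.9,-1.7,2.5,0.3],[0,0,0.8,1.8,-3.4,2.5,0.6],[0,0,1.2,2.7,-5.1,2.5,1]],
  ],
  newtons=10,
)

```text
time_s: 0.82
ee_pos: [0.387, 0.4473, 0.3015]
tool_rot: [0.984, -0.181, -0.0, 0.0]
contact_force: [1.2, 1.1, 0.5]
grip_width: 0.0632
gripper_force: 0.0
```

jog_arm(
  deltas=[
    [[0,0,0.4,0.9,-1.8,0,1],[0,0,0.8,1.8,-3.6,0,1],[0,0,1.2,2.7,-5.4,0,1],[0,0,1.6,3.6,-7.2,0,1],[0,0,2.0,4.5,-9,0,1]],
  ],
)

```text
time_s: 1.45
ee_pos: [0.5221, 0.177, 0.3018]
tool_rot: [0.996, -0.094, 0.0, -0.0]
contact_force: [0.8, 0.7, -0.2]
grip_width: 0.0132
gripper_force: 0.0
```

jog_arm(
  deltas=[
    [[0,0,0.5,1.0,-1.8,0,1],[0,0,1.0,2.0,-3.6,0,1],[0,0,1.5,3.0,-5.4,0,1],[0,0,2.0,4.0,-7.2,0,1],[0,0,2.4,5.0,-9,0,1]],
  ],
)

```text
time_s: 2.08
ee_pos: [0.6723, -0.0931, 0.3014]
tool_rot: [1.0, 0.01, -0.0, -0.0]
contact_force: [0.4, 0.1, 0.3]
grip_width: 0.0006
gripper_force: 0.0
```

jog_arm(
  deltas=[
    [[0,0,0.1,0.1,-0.5,0,1],[0,0,0.1,0.1,-0.5,-1.2,1],[0,0,0.1,0.1,-0.5,-2.4,1],[0,0,0.1,0.1,-0.5,-3.3,1],[0,0,0.1,0.1,-0.5,-3.3,1]],
  ],
)

```text
time_s: 2.7
ee_pos: [0.673, -0.1057, 0.2003]
tool_rot: [1.0, 0.014, -0.002, -0.0]
contact_force: [-0.4, -0.3, 0.2]
grip_width: 0.0005
gripper_force: 0.0
```

```bash
python3 - <<'E'
from h import *
o=get_obs();print(o['ee_pos'],o['tool_rot'],o['qpos'])
b=snap('side')
cv2.imwrite('pics/s1.png',cv2.resize(b['pixels'][90:270,230:430],(666,600),interpolation=cv2.INTER_CUBIC))
E
```

```text
[ 0.67299761 -0.10572929  0.20025359] [ 9.99900966e-01  1.38803215e-02 -2.32240816e-03 -2.43977128e-05] [ 1.29233470e-01  3.87346663e-01 -5.38984742e-03 -6.29928775e-04
 -1.18266822e+00  1.46956421e+00]
```

View pics/s1.png

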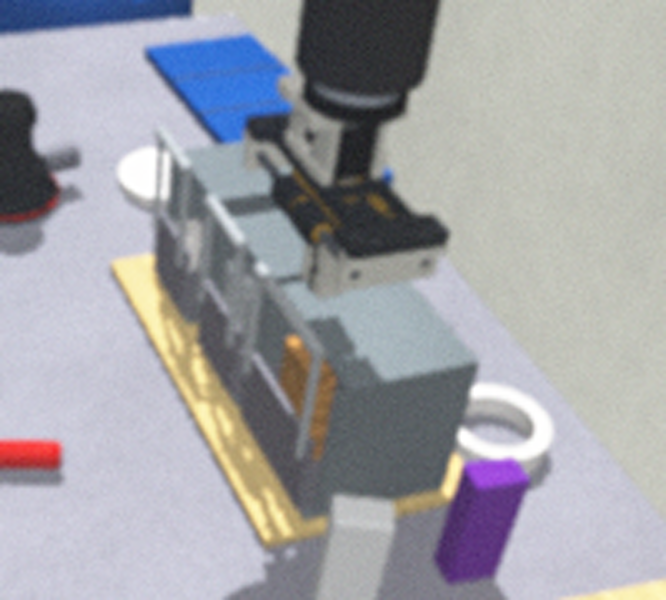

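jog_arm(
  deltas=[
    [[0,0,0,0,0,-1.1,1],[0,0,0,-0.2,0,-1.1,1],[0,0,0,-0.5,0,-1.1,1],[0,0,0,-0.8,0,-1.1,1],[0,0,0,-1.0,0,-1.1,1]],
  ],
)

```text
time_s: 3.38
ee_pos: [0.6451, -0.1065, 0.1713]
tool_rot: [1.0, 0.014, 0.002, 0.0]
contact_force: [3.4, -2.3, -0.0]
grip_width: 0.0007
gripper_force: 1.9
```

jog_arm(
  deltas=[
    [[0,0,0,-0.6,0,-0.1,1],[0,0,0,-1.2,0,-0.3,1],[0,0,0,-1.7,0,-0.5,1],[0,0,0,-2.2,0,-0.75,1],[0,0,0,-2.7,0,-1.05,1]],
  ],
)

```text
time_s: 4.0
ee_pos: [0.5642, -0.1063, 0.1394]
tool_rot: [1.0, 0.014, 0.002, 0.0]
contact_force: [5.1, -3.0, -1.2]
grip_width: 0.0005
gripper_force: 2.5
```

jog_arm(
  deltas=[
    [[0,0,0,-0.35,0,-0.3,1],[0,0,0,-0.65,0,-0.55,1],[0,0,0,-0.85,0,-0.75,1],[0,0,0,-1.05,0,-0.95,1],[0,0,0,-1.15,0,-1.0,1]],
  ],
)

```text
time_s: 4.62
ee_pos: [0.5332, -0.106, 0.1095]
tool_rot: [1.0, 0.015, 0.004, 0.0]
contact_force: [14.0, -3.9, 4.5]
grip_width: 0.0007
gripper_force: 7.0
```

jog_arm(
  deltas=[
    [[0,0,0,-0.15,0,-0.1,1],[0,0,0,-0.2,0,-0.1,1],[0,0,0,-0.2,0,-0.1,1]],
  ],
)

```text
time_s: 5.0
ee_pos: [0.5333, -0.1058, 0.1093]
tool_rot: [1.0, 0.016, 0.01, 0.0]
contact_force: [22.6, -5.6, 3.9]
grip_width: 0.0006
gripper_force: 11.3
```

jog_arm(
  deltas=[
    [[0,0,0,0.5,0,0.1,1],[0,0,0,0.6,0,0.6,1],[0,0,0,0.6,0,2.2,1],[0,0,0,0.6,0,4.0,0.5],[0,0,0,0.6,0,5.5,0]],
  ],
)

```text
time_s: 5.62
ee_pos: [0.5398, -0.1062, 0.2722]
tool_rot: [1.0, 0.014, -0.001, -0.0]
contact_force: [1.5, 0.3, -0.0]
grip_width: 0.0153
gripper_force: 0.0
```

jog_arm(
  deltas=[
    [[0,0,0,-1.5,1.5,0,0],[0,0,0,-3,3,0,0],[0,0,0,-4,4.5,0,0],[0,0,0,-4,6,0,0]],
  ],
)

```text
time_s: 6.12
ee_pos: [0.418, 0.0741, 0.2708]
tool_rot: [1.0, 0.014, -0.0, -0.0]
contact_force: [1.9, -0.9, 0.3]
grip_width: 0.0549
gripper_force: 0.0
```

```bash
python3 - <<'E'
from h import *
a=snap('top');b=snap('side')
cv2.imwrite('pics/all_t.png',a['pixels']);cv2.imwrite('pics/all_s.png',b['pixels'])
A=cv2.resize(a['pixels'][95:185,260:335],(500,600),interpolation=cv2.INTER_CUBIC)
B=cv2.resize(b['pixels'][140:260,270:380][:,:],(300,327),interpolation=cv2.INTER_CUBIC)
B=np.vstack([B,np.zeros((273,300,3),np.uint8)])
cv2.imwrite('pics/m1.png',np.hstack([A,B]))
for n,c in(('top',a),('side',b)):
    hsv=cv2.cvtColor(c['pixels'],cv2.COLOR_BGR2HSV); m=cv2.inRange(hsv,(4,100,30),(19,255,255))
    k,l,s,ce=cv2.connectedComponentsWithStats(m)
    for i in range(1,k):
        if s[i,4]>15: print(n,s[i],ce[i])
print(get_obs()['ee_pos'],get_obs()['time_s'])
E
```

```text
top [495  76  17  99 981] [505.68603466 113.16106014]
top [  5  94  32   8 184] [21.5        96.66304348]
top [291 142  17  26 360] [299.14444444 154.89722222]
side [282 202  37  27 518] [299.49227799 215.23745174]
side [360 295  52  28 349] [382.99140401 312.31232092]
side [395 298  14   5  16] [402.3125 299.125 ]
[0.41967568 0.07625636 0.27044648] 6.225
```

View pics/m1.png

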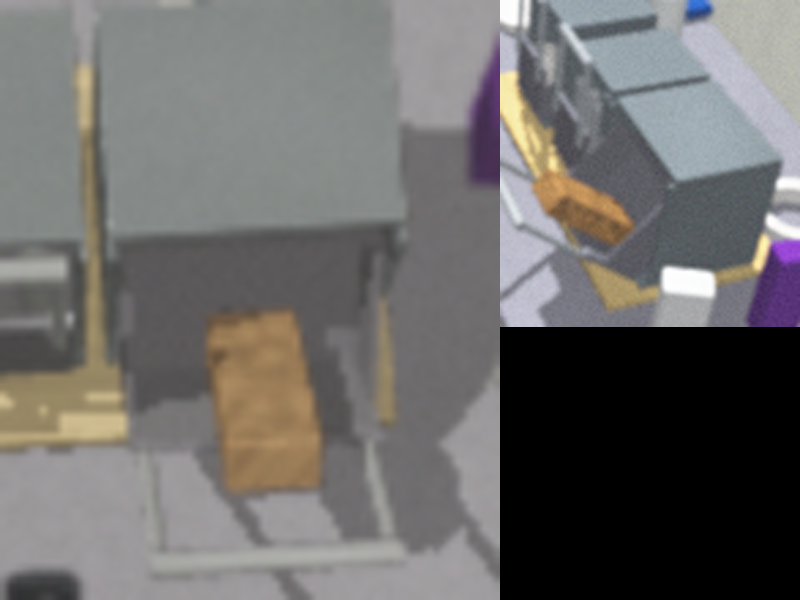

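The bin is fully open, and the cork block leans on the panel clear of the rod. Its end face has crop corners (225,440), (320,430), (228,490) and (320,483).

```bash
python3 - <<'E'
from h import *
a=snap('top');b=snap('side')
s=6.6667;A=lambda u,v:(260+u/s-.43,95+v/s-.43)
for n,p,z in(('upL',(224,440),.121),('upR',(320,431),.121),('loL',(229,490),.0985),('loR',(320,484),.0985),('rodL',(152,563),.129),('rodR',(402,549),.129),('botL',(208,322),.04),('botR',(296,312),.04)):
    P=plane(a,*A(*p),z); print(n,np.round(P,4),np.round((proj(b,P)-[270,140])*2.727+[500,0]))
E
```

```text
upL [ 0.576  -0.0934  0.121 ] [550. 167.]
upR [ 0.5795 -0.1391  0.121 ] [568. 196.]
loL [ 0.5571 -0.0967  0.0985] [532. 188.]
loR [ 0.5592 -0.1406  0.0985] [547. 217.]
rodL [ 0.5152 -0.0575  0.129 ] [483. 148.]
rodR [ 0.5197 -0.1742  0.129 ] [521. 224.]
botL [ 0.6608 -0.0929  0.04  ] [618. 211.]
botR [ 0.6652 -0.1383  0.04  ] [638. 239.]
```

```bash
python3 - <<'E'
import cv2
b=cv2.imread('pics/all_s.png')
cv2.imwrite('pics/m2.png',cv2.resize(b[190:250,270:345],(750,600),interpolation=cv2.INTER_CUBIC))
E
```

```text
(no output)
```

View pics/m2.png

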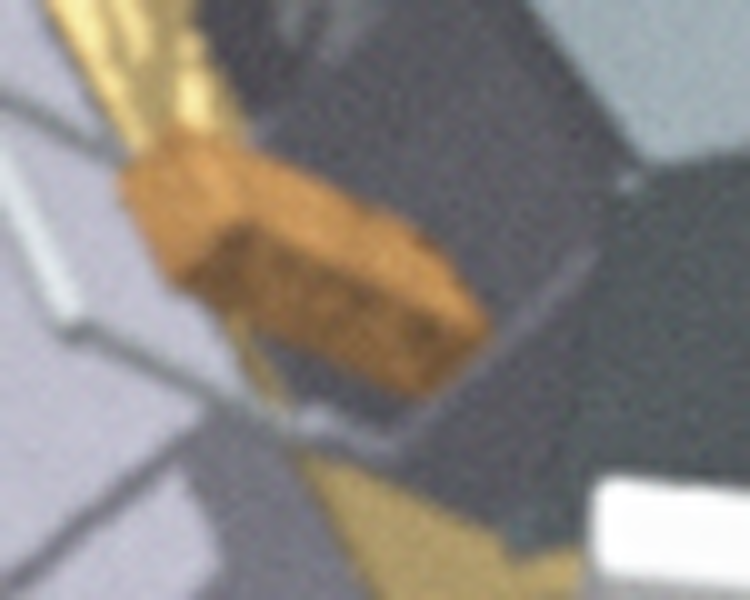

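The crop confirms the corner positions, with the two views agreeing to about 2 px. The end face is centred near (0.567, -0.117, 0.11). I'll approach with the fingers only about 58 mm open so they clear the uprights.

jog_arm(
  deltas=[
    [[0,0,0,1.2,-1.5,0,0.34],[0,0,0,2.4,-3.0,0,0.34],[0,0,0,3.6,-4.5,0,0.34],[0,0,0,4.7,-5.8,0,0.34],[0,0,0,5.15,-6.45,0,0.34]],
  ],
  newtons=25,
)

```text
time_s: 6.95
ee_pos: [0.5756, -0.1233, 0.2687]
tool_rot: [1.0, 0.012, -0.002, 0.0]
contact_force: [-0.7, 0.5, -0.7]
grip_width: 0.0581
gripper_force: 0.0
```

jog_arm(
  deltas=[
    [[0,0,0,0,0,-1.5,0.34],[0,0,0,0,0,-3,0.34],[0,0,0,0,0,-3.8,0.34],[0,0,0,0,0,-4.2,0.34],[0,0,0,0,0,-4.2,0.34]],
  ],
)

```text
time_s: 7.58
ee_pos: [0.575, -0.1205, 0.1436]
tool_rot: [1.0, 0.013, -0.001, 0.0]
contact_force: [0.3, 0.0, 0.7]
grip_width: 0.0579
gripper_force: 0.0
```

```bash
python3 - <<'E'
from h import *
o=get_obs();print(o['ee_pos'],o['tool_rot'],o['grip_width'])
b=snap('side');a=snap('top')
B=cv2.resize(b['pixels'][160:250,260:350],(600,600),interpolation=cv2.INTER_CUBIC)
cv2.imwrite('pics/g1.png',B)
E
```

```text
[ 0.57499189 -0.12045161  0.14361425] [ 9.99910948e-01  1.33146848e-02 -8.95703538e-04  1.16197222e-04] 0.05790889857787392
```

View pics/g1.png

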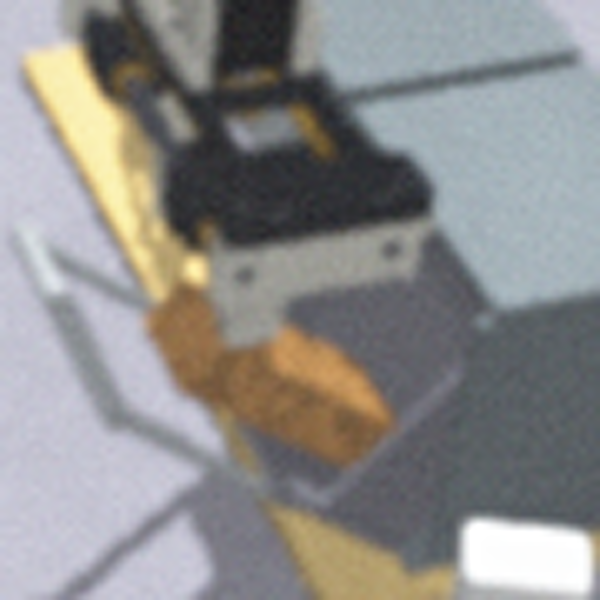

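The view from the side shows the fingers over the block's upper end, with the near fingertip at (250,345). I'll shift y by 4 mm and lower.

jog_arm(
  deltas=[
    [[0,0,0,0,0.13,0,0.34],[0,0,0,0,0.13,-0.6,0.34],[0,0,0,0,0.13,-1.1,0.34],[0,0,0,0,0.13,-1.5,0.34],[0,0,0,0,0.13,-1.7,0.34]],
  ],
)

```text
time_s: 8.3
ee_pos: [0.5753, -0.1157, 0.0923]
tool_rot: [1.0, 0.014, -0.0, 0.0]
contact_force: [-0.2, 0.4, -0.0]
grip_width: 0.0579
gripper_force: 0.0
```

jog_arm(
  deltas=[
    [[0,0,0,0,0,-0.2,0.34],[0,0,0,0,0,-0.2,0.45],[0,0,0,0,0,-0.2,0.6],[0,0,0,0,0,-0.2,0.6],[0,0,0,0,0,-0.2,0.6]],
  ],
  newtons=30,
)

```text
time_s: 8.93
ee_pos: [0.5757, -0.1158, 0.0873]
tool_rot: [1.0, 0.014, 0.0, 0.0]
contact_force: [-0.4, -0.4, -0.1]
grip_width: 0.0461
gripper_force: 29.9
```

jog_arm(
  deltas=[
    [[0,0,0,0,0,0.4,0.7],[0,0,0,0,0,1.0,0.7],[0,0,0,0,0,1.8,0.7],[0,0,0,0,0,2.8,0.7],[0,0,0,0,0,3.8,0.7]],
  ],
)

```text
time_s: 9.55
ee_pos: [0.5754, -0.1157, 0.2028]
tool_rot: [1.0, 0.014, 0.0, -0.0]
contact_force: [1.1, 0.1, -1.9]
grip_width: 0.0458
gripper_force: 29.9
```

jog_arm(
  deltas=[
    [[0,0,0,0,0,1.0,0.7],[0,0,0,0,0,2.0,0.7],[0,0,0,0,0,3,0.7],[0,0,0,0,0,3.3,0.7],[0,0,0,0,0,3.3,0.7]],
  ],
)

```text
time_s: 10.18
ee_pos: [0.5755, -0.1156, 0.3003]
tool_rot: [1.0, 0.014, 0.0, -0.0]
contact_force: [-0.8, 0.4, -2.3]
grip_width: 0.0459
gripper_force: 29.9
```

```bash
python3 - <<'E'
from h import *
o=get_obs();print(o['ee_pos'],o['qpos'],o['grip_width'],o['contact_force'],o['time_s'])
b=snap('side');a=snap('top')
B=b['pixels'][90:270,230:410]
cv2.imwrite('pics/g2.png',cv2.resize(B,(600,600),interpolation=cv2.INTER_CUBIC))
E
```

```text
[ 0.57547627 -0.11559642  0.30033047] [ 1.34386318e-01  1.75127255e-01 -7.05521647e-02 -3.87987479e-04
 -1.32427082e+00  1.46405945e+00] 0.045948647786976875 [-0.75150788  0.35202778 -2.31353171] 10.175
```

View pics/g2.png

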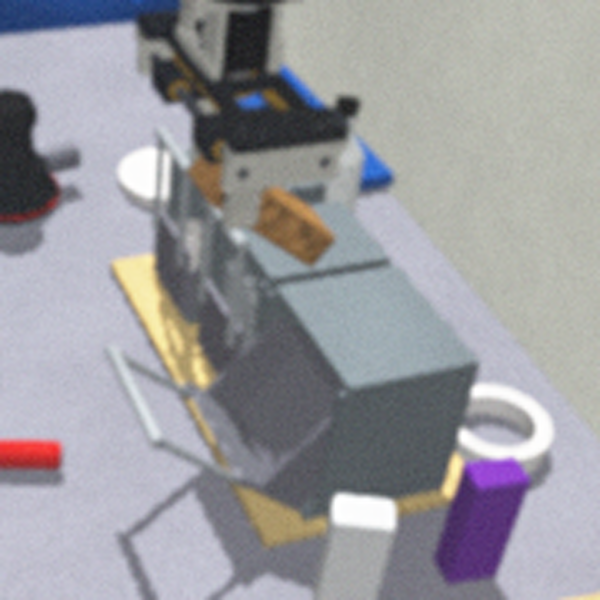

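The picture shows the block held between the fingers, still leaning, and the bin still open. Next I'll carry it to the tray.

jog_arm(
  deltas=[
    [[0,0,0,-0.5,-1.2,0,0.7],[0,0,0,-1.1,-3.0,0,0.7],[0,0,0,-1.8,-4.8,0,0.7],[0,0,0,-2.5,-6.5,0,0.7],[0,0,0,-3.1,-8.0,0,0.7]],
  ],
)

```text
time_s: 10.9
ee_pos: [0.4811, -0.3572, 0.2986]
tool_rot: [1.0, 0.014, -0.001, -0.0]
contact_force: [0.5, 1.2, -1.2]
grip_width: 0.0461
gripper_force: 29.9
```

jog_arm(
  deltas=[
    [[0,0,0,-0.2,-0.7,0,0.7],[0,0,0,-0.2,-0.7,-1.2,0.7],[0,0,0,-0.2,-0.7,-2.8,0.7],[0,0,0,-0.2,-0.7,-4.2,0.7],[0,0,0,-0.2,-0.7,-5,0.7]],
  ],
)

```text
time_s: 11.52
ee_pos: [0.4746, -0.3759, 0.1461]
tool_rot: [1.0, 0.014, -0.002, -0.001]
contact_force: [-0.2, 1.0, -0.5]
grip_width: 0.0461
gripper_force: 29.9
```

```bash
python3 - <<'E'
from h import *
o=get_obs();print(o['ee_pos'],o['grip_width'],o['contact_force'],o['time_s'])
b=snap('side')
cv2.imwrite('pics/p1.png',cv2.resize(b['pixels'][220:384,210:370],(585,600),interpolation=cv2.INTER_CUBIC))
E
```

```text
[ 0.47456615 -0.37586819  0.14607921] 0.04608226963087693 [-0.20894964  1.01876202 -0.46625739] 11.525
```

View pics/p1.png

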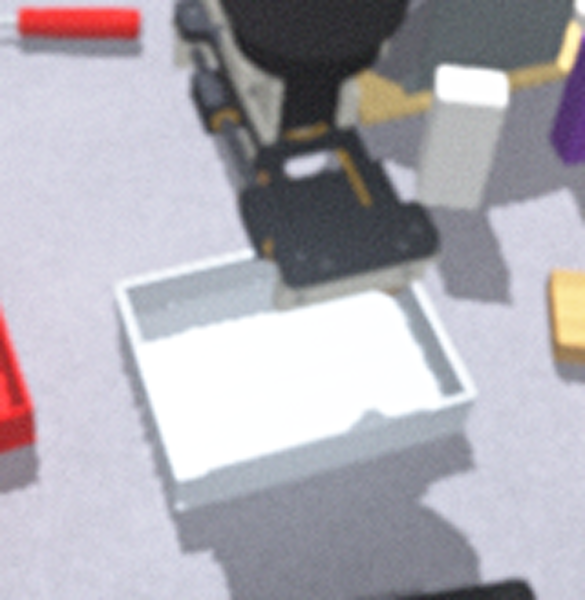

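The gripper is over the tray, with the rim from (120,285) to (470,395), and higher than it so drawn offset. I'll lower in small steps.

jog_arm(
  deltas=[
    [[0,0,0,0,0,-0.8,0.7],[0,0,0,0,0,-1.6,0.7],[0,0,0,0,0,-2.1,0.7],[0,0,0,0,0,-2.3,0.7],[0,0,0,0,0,-2.3,0.7]],
  ],
)

```text
time_s: 12.2
ee_pos: [0.4767, -0.3768, 0.0811]
tool_rot: [1.0, 0.014, -0.0, 0.0]
contact_force: [0.9, -0.4, -1.4]
grip_width: 0.0457
gripper_force: 29.9
```

jog_arm(
  deltas=[
    [[0,0,0,0,0,-0.1,0.7],[0,0,0,0,0,-0.1,0.7]],
  ],
)

```text
time_s: 12.45
ee_pos: [0.4768, -0.3768, 0.0785]
tool_rot: [1.0, 0.014, 0.0, 0.0]
contact_force: [-0.4, -0.1, -0.9]
grip_width: 0.0455
gripper_force: 29.9
```

jog_arm(
  deltas=[
    [[0,0,0,0,0,-0.1,0.7],[0,0,0,0,0,-0.1,0.7]],
  ],
)

```text
time_s: 12.7
ee_pos: [0.4764, -0.3767, 0.0749]
tool_rot: [1.0, 0.014, -0.0, -0.0]
contact_force: [-0.4, 0.4, -2.2]
grip_width: 0.0464
gripper_force: 29.9
```

jog_arm(
  deltas=[
    [[0,0,0,0,0,-0.1,0.7],[0,0,0,0,0,-0.1,0.7]],
  ],
)

```text
time_s: 12.95
ee_pos: [0.4764, -0.3766, 0.0717]
tool_rot: [1.0, 0.014, -0.0, -0.0]
contact_force: [0.2, -0.7, -1.5]
grip_width: 0.046
gripper_force: 29.9
```

jog_arm(
  deltas=[
    [[0,0,0,0,0,-0.1,0.7],[0,0,0,0,0,-0.1,0.7]],
  ],
)

```text
time_s: 13.2
ee_pos: [0.4764, -0.3767, 0.0687]
tool_rot: [1.0, 0.014, -0.0, -0.0]
contact_force: [0.3, -0.1, -1.4]
grip_width: 0.0457
gripper_force: 29.9
```

jog_arm(
  deltas=[
    [[0,0,0,0,0,-0.07,0.7],[0,0,0,0,0,-0.07,0.7]],
  ],
)

```text
time_s: 13.45
ee_pos: [0.4765, -0.3767, 0.0668]
tool_rot: [1.0, 0.014, -0.0, -0.0]
contact_force: [0.8, 1.1, -0.9]
grip_width: 0.0456
gripper_force: 29.9
```

jog_arm(
  deltas=[
    [[0,0,0,0,0,-0.07,0.7],[0,0,0,0,0,-0.07,0.7]],
  ],
)

```text
time_s: 13.7
ee_pos: [0.4765, -0.3767, 0.0647]
tool_rot: [1.0, 0.014, -0.0, -0.0]
contact_force: [-0.7, -0.3, -1.1]
grip_width: 0.0463
gripper_force: 29.9
```

jog_arm(
  deltas=[
    [[0,0,0,0,0,-0.07,0.7],[0,0,0,0,0,-0.07,0.7]],
  ],
)

```text
time_s: 13.95
ee_pos: [0.4765, -0.3767, 0.0626]
tool_rot: [1.0, 0.014, -0.0, -0.0]
contact_force: [-0.3, 0.0, -1.3]
grip_width: 0.0462
gripper_force: 29.9
```

jog_arm(
  deltas=[
    [[0,0,0,0,0,-0.07,0.7],[0,0,0,0,0,-0.07,0.7]],
  ],
)

```text
time_s: 14.2
ee_pos: [0.4764, -0.3767, 0.0605]
tool_rot: [1.0, 0.014, -0.0, -0.0]
contact_force: [-0.9, 0.6, -1.2]
grip_width: 0.0463
gripper_force: 29.9
```

jog_arm(
  deltas=[
    [[0,0,0,0,0,-0.1,0.7],[0,0,0,0,0,-0.1,0.7]],
  ],
)

```text
time_s: 14.45
ee_pos: [0.4766, -0.3773, 0.0582]
tool_rot: [1.0, 0.014, 0.0, 0.0]
contact_force: [-1.7, -1.3, 3.4]
grip_width: 0.0458
gripper_force: 30.0
```

jog_arm(
  deltas=[
    [[0,0,0,0,0,-0.1,0.7],[0,0,0,0,0,-0.1,0.7]],
  ],
)

```text
time_s: 14.7
ee_pos: [0.4762, -0.3775, 0.0557]
tool_rot: [1.0, 0.014, -0.0, 0.001]
contact_force: [-4.7, -1.2, 7.6]
grip_width: 0.0459
gripper_force: 30.0
```

jog_arm(
  deltas=[
    [[0,0,0,0,0,0.08,0.7],[0,0,0,0,0,0.08,0.25],[0,0,0,0,0,0.08,0.25],[0,0,0,0,0,0.08,0.25],[0,0,0,0,0,0.08,0.25]],
  ],
)

```text
time_s: 15.32
ee_pos: [0.4766, -0.3767, 0.0569]
tool_rot: [1.0, 0.014, -0.0, -0.0]
contact_force: [-0.5, 0.0, -0.2]
grip_width: 0.0657
gripper_force: 0.0
```

jog_arm(
  deltas=[
    [[0,0,0,0,0,0.5,0.25],[0,0,0,0,0,1.5,0.25],[0,0,0,0,0,3,0.25],[0,0,0,0,0,5,0],[0,0,0,0,0,7,0]],
  ],
)

```text
time_s: 15.95
ee_pos: [0.4762, -0.3767, 0.2703]
tool_rot: [1.0, 0.014, 0.0, 0.0]
contact_force: [1.8, -0.4, 0.1]
grip_width: 0.0806
gripper_force: 0.0
```

jog_arm(
  deltas=[
    [[0,0,0,-0.5,1.5,0,0],[0,0,0,-1,3,0,0],[0,0,0,-1,4.5,0,0],[0,0,0,-1,6,0,0],[0,0,0,-1,7.5,0,0]],
  ],
)

```text
time_s: 16.58
ee_pos: [0.4463, -0.1505, 0.2684]
tool_rot: [1.0, 0.014, 0.001, 0.0]
contact_force: [0.9, 0.2, 0.1]
grip_width: 0.0876
gripper_force: 0.0
```

```bash
python3 - <<'E'
from h import *
a=snap('top');b=snap('side')
print(get_obs()['ee_pos'],get_obs()['time_s'])
for n,c in(('top',a),('side',b)):
    hsv=cv2.cvtColor(c['pixels'],cv2.COLOR_BGR2HSV); m=cv2.inRange(hsv,(4,100,30),(19,255,255))
    k,l,s,ce=cv2.connectedComponentsWithStats(m)
    for i in range(1,k):
        if s[i,4]>30:
            r=cv2.minAreaRect(np.argwhere(l==i)[:,::-1].astype(np.float32)); bx=cv2.boxPoints(r)
            P=np.array([plane(c,*p,.03) for p in bx]); print(n,s[i],np.round(P[:,:2],3).tolist())
# rod check: brightness near expected open rod, compare with earlier picture
o=cv2.imread('pics/all_t.png')[160:185,275:330].astype(int); print('bin diff',np.abs(o-a['pixels'][160:185,275:330]).mean())
E
```

```text
[ 0.44653382 -0.14891216  0.26865631] 16.675
top [495  76  17  99 981] [[0.9, -0.832], [0.899, -0.89], [0.54, -0.837], [0.541, -0.782]]
top [  5  94  32   8 184] [[0.878, 0.954], [0.874, 0.834], [0.846, 0.831], [0.85, 0.95]]
top [368 175  16  33 433] [[0.544, -0.347], [0.548, -0.393], [0.436, -0.396], [0.432, -0.351]]
side [360 294  52  29 345] [[0.643, -0.424], [0.679, -0.367], [0.797, -0.417], [0.755, -0.471]]
side [265 302  50  31 963] [[0.433, -0.358], [0.551, -0.351], [0.544, -0.406], [0.431, -0.411]]
bin diff 60.68387878787879
```

The block lies flat in the tray. The arm probably hides the bin in the top view, so I'll move it clear and check the rod.

jog_arm(
  deltas=[
    [[0,0,0,0,1.5,0,0],[0,0,0,0,3,0,0],[0,0,0,0,4.5,0,0],[0,0,0,0,6,0,0],[0,0,0,-0.5,7.5,0,0]],
  ],
)

```text
time_s: 17.3
ee_pos: [0.4318, 0.0744, 0.2679]
tool_rot: [1.0, 0.014, 0.0, -0.0]
contact_force: [0.6, -0.5, -0.6]
grip_width: 0.0877
gripper_force: 0.0
```

```bash
python3 - <<'E'
from h import *
a=snap('top')['pixels'];b=snap('side')['pixels']
for f,c,s in(('all_t.png',a,np.s_[160:185,275:330]),('all_s.png',b,np.s_[180:245,250:285])):
    o=cv2.imread('pics/'+f); d=cv2.blur(np.abs(o[s].astype(int)-c[s]).mean(2),(3,3)); print(f,d.mean(),d.max())
E
```

```text
all_t.png 7.772498316498317 48.51851851851852
all_s.png 3.217452177452177 39.629629629629626
```

```bash
python3 - <<'E'
from h import *
b=snap('side')['pixels'];o=cv2.imread('pics/all_s.png')
s=np.s_[190:232,262:281]
d=np.abs(o[s].astype(int)-b[s]).mean(2);print(d.mean(),d.max())
g=lambda i:cv2.cvtColor(i[s],cv2.COLOR_BGR2GRAY).astype(np.float32)
print(cv2.phaseCorrelate(g(o),g(b)))
E
```

```text
2.7606516290726817 11.666666666666666
((-0.004764390224970327, 0.42976126858837915), 1.0755246771706475)
```

```bash
python3 -c "
from workcell import job
print(job.close_job())"
```

```text
the job is handed in; nothing more can be done
None
```

The wide bin is tilted to its stop and left open, the cork block lies flat in the aluminium tray, and the job is handed in at about 17 s of the 61 s allowed.

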